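Release the pot clamp on a galley cooker

TASK

Free the tall pot from its clamp: press the yellow release button on the sliding jaw with a fingertip and, keeping it pressed, push the jaw back along its toothed bar, away from the pot, until it meets the end stop; then take the hand away so that the button springs up. The pot and its lid are hot, so do not touch them; the pot stays standing on its burner, the red burner knobs stay as they are set, nothing is picked up and everything else stays where it is.

Things in the scene. Friction and masses are not known exactly. Their poses are not given: they have to be found in the camera images.
- release_top (a point): centre of the yellow release button's flat top, 40 mm long along the bar (y) and 24 mm wide, on the sliding jaw's carriage, 176 mm above the work surface at rest. Axes: z up; y level along the bar, away from the pot (the way to push the jaw); x level, towards the burners. Moves with button and jaw. Within 80 mm only the fence stands higher than the pressed button; the pot is 98 mm away
- release (a joint): how far the yellow button is pressed, m: 0 up, 0.008 fully down on a hard stop. Its spring pushes up with 3 N at 0, 6 N at 0.008. Deeper than 0.004 it holds the pawl clear of the rack; shallower than about 0.003 the pawl catches the next tooth (one every 6 mm) and the jaw cannot go back
- fence_face (a point): thumb fence of the sliding jaw, an upright plate 30 mm wide (x), 6 mm thick (y), rising 21 mm above the unpressed button at its end away from the pot: a point on the face that looks at the button, 10 mm below the fence's top, 23 mm along y from the button's centre. A fingertip standing on the button pushes here. Axes as release_top
- jaw (a joint): how far the sliding jaw stands back from the pot along the bar, m: about 0 at the start, its rubber V-pad against the pot; 0.066 when the carriage is against the end stop (fully back). With the button pressed it takes about 6 N to slide and stays where it is left. Without the button the ratchet lets it move only towards the pot
- clamp: steel pot clamp fixed to the cooker's front guard rail at the left or the right burner: a bar 8 mm thick, 18 mm high, 328 mm long along y at x = -135 mm, top 146 mm up, teeth below; a fixed V-jaw at its -y end, the sliding jaw on its +y side, an aluminium bracket at y = 213 mm as end stop. Origin on the work surface under the burner's centre; the jaw opens towards +y, z up
- cooker: stainless two-burner gas cooker, 370 mm deep (x), 740 mm wide (y), hob 80 mm high, with a round guard rail at 106 mm height along its edges; origin on the work surface under its centre, front towards -x; burner centres at y = 130 and -130 mm, pan supports 105 mm high
- pot: tall aluminium pot, hot, 160 mm across and 180 mm high, two side handles near the top reaching 35 mm out; origin at the centre of its underside, which stands 105 mm above the work surface, between the jaws of the clamp
- lid: domed glass lid with a black knob, on the pot, hot, 163 mm across; origin at the centre of its underside; its knob's top is 59 mm higher, about 344 mm above the work surface
- milk_pan: low steel pan on the other burner, 124 mm across and 70 mm high, black handle along its +x reaching 191 mm from its centre; origin at the centre of its underside
- ramekin: white ceramic ramekin, 80 mm across, 45 mm high, on the hob behind and between the burners; origin at the centre of its underside
- skimmer: steel skimmer lying on the worktop, round perforated disc 104 mm across, handle along its +x, 300 mm from the disc's centre to the handle's end; origin at the centre of the disc's underside
- pot_clip: black silicone pot holder clip, 95 x 70 x 50 mm, on the worktop; origin at the centre of its underside
- oil: green glass oil bottle, 64 mm across, 230 mm high, on the worktop; origin at the centre of its underside
- salt: glass salt jar, 68 mm across, 90 mm high, on the worktop; origin at the centre of its underside
- knob_left_tip (a point): end of the bar grip of the red left burner knob on the cooker's front panel, 18 mm off the knob's axis; it moves if the knob turns
- knob_right_tip (a point): end of the bar grip of the red right burner knob on the cooker's front panel, 18 mm off the knob's axis; it moves if the knob turns

How it is judged:
By the outcome, as a careful person would: the job done as asked, in the order asked, and still so for the second after the job is handed in, with the robot touching nothing.
It also fails if it takes over 32 s, if anything falls off the work surface, if the arm or the gripper's body presses on something with over 40 N, if the wrist force passes 120 N, or if a joint passes its speed limit or range.

ROBOT

A 6-joint arm with a two-finger parallel gripper is mounted at the origin on the work surface. World frame = base frame: x ahead of the robot, y to its left, z up, the work surface at z = 0. Lengths are in mm, angles in rad, forces in N, time in s.
With the tool pointing down it reaches from about 300 to 850 mm from the base axis. Payload 5.4 kg.
Tool frame: the origin (TCP) lies midway between the tips of the shut fingers; the grasp point (between the pads) lies 19 mm behind it; x points along the fingers, z is the direction in which the jaws open and shut, and the axes are right-handed (so a half turn about x gives the same grasp; the last joint's range is limited). The gripper opens to 85 mm and grips with 20 to 120 N. Pads are 22 mm wide; open, the fingers measure 114 mm over their backs; the gripper's body (76 mm by 85 mm) begins 54 mm behind the grasp point. The pads swing forward as they close: fully open they stand 13 mm farther back than shut.
Start: joints at [-0.21, 0.158, 1.597, -0, 1.386, -0.21], TCP at [574.984, -0.018, 231.299] pointing down, gripper open.
Joint ranges: [-2.91, 2.91], [-0.94, 2.29], [0.18, 2.7], [-1.29, 4.43], [0.17, 2.64], [-3, 3]. Speed limits (rad/s): [2.57, 2.57, 3.14, 3.14, 3.14, 3.14].

INTERFACE

Orientations are given as a unit quaternion [w, x, y, z].
In Python, from plant import env gives the robot as it stands.
- The arm moves only by the shell command python3 -m crank 'ROWS' [OPENING] [FORCE]. ROWS is JSON, a list of rows, each a list of 6 numbers: the shift along the tool's x, y, z in mm, then the turn, a rotation vector about the tool's x, y, z in degrees. In form: [[tx, ty, tz, rx, ry, rz], ...]. A call has 1 to 20 rows; each row is the pose to reach, as a shift and turn from the pose commanded when the call began, along the tool's axes at that moment; what a row does not reach only later rows make up. A row lasts 1/8 s, in which the tool goes at most 62.5 mm and 10.7 degrees, less where a joint would pass 70% of its speed; a pose out of reach is approached as far as the arm can. A call with a gripper value outside its range is refused whole. OPENING is the closure, from 0 (fully open) to 1 (shut), set as the call begins (- or left out, the last holds). The fingers move at their own pace and stop on an object; FORCE is the grip in N (left out, the last holds). Time passes only in rows, so rows that repeat a pose let the fingers close. It gives the time, the measured TCP pose, the force and the opening at its end, in the units of the state.
- env.get_obs(): the state, without advancing time (a new reading comes with each control period).
- env.capture(name): name is "scene" or "side" or "wrist"; returns a dict with "img" (400x640x3 uint8, red, green, blue), "fx", "fy", "cx", "cy" (pixels), "R" (3x3) and "t" (3): a world point X has camera coordinates R X + t; the wrist camera has in their place "hand_eye" (4x4, takes a point from camera to tool coordinates, whose origin is the TCP and whose axes are the tool frame's). Camera axes: x right, y down, z forward; pixel columns grow to the right and rows downward; lengths in mm; the calibration is good to about 2 mm. A picture is of the moment at which its call begins: read the wrist's pose just before it. There is no depth.
- env.job_done(): hands the job in, once; it reports no verdict.
The state is a dict: "time": time; "joint_pos": joint angles; "joint_vel": joint speeds; "joint_torque": joint torques, N m; "position": TCP position; "eef_rot": TCP orientation; "ft_force": force on the tool from outside, world axes, zero at the start; "wrist_torque": the same for the moment, N m; "gripper_width": opening from 0.0 (shut) to 1.0 (fully open).
Only numpy, scipy, OpenCV 4.12 (cv2) and the standard library are available. Lean on these libraries where they do the work, as an engineer would, in place of code of your own. Each camera call takes 0.05 s, during which the arm holds its last target.

## Working session

There is one attempt and no reset: what is moved stays moved. The work goes in short steps, Python scripts to look and compute and a shell command to move; the robot and the scene stay as the last step left them, time stands still between calls to the robot, and variables do not carry over. Pictures are saved under pics/ and viewed, and the job is handed in when it is done.

```bash
ls; mkdir -p pics
python3 - <<'E'
from plant import env
import cv2,numpy as np
print(env.get_obs())
for n in ["scene","side","wrist"]:
    c=env.capture(n); cv2.imwrite(f"pics/{n}0.png",c["img"][:,:,::-1])
    print(n,{k:(np.round(v,4).tolist() if k!="img" else 0) for k,v in c.items()})
E
```

```text
pics
{'time': 0.0, 'joint_pos': array([-2.10072481e-01,  1.59067524e-01,  1.59825038e+00,  4.21718350e-06,
        1.38619028e+00, -2.10070443e-01]), 'joint_vel': array([ 8.19547775e-05,  1.01507473e-03, -6.13153710e-04,  1.08495091e-03,
       -9.98354782e-04, -1.39477850e-03]), 'joint_torque': array([ 1.96016467e-04, -3.96006632e+01, -3.31426942e+01, -2.07608541e-04,
        8.36965773e-03, -3.09808388e-05]), 'position': array([5.74394819e+02, 1.25009943e-01, 2.30297430e+02]), 'eef_rot': array([7.06444407e-01, 1.43654465e-04, 7.07768507e-01, 1.41663052e-04]), 'ft_force': array([ 0.7875016 ,  1.02988509, -0.38331228]), 'wrist_torque': array([-0.02285585,  0.02656468,  0.05026952]), 'gripper_width': 1.0013566479671612}
scene {'img': 0, 'fx': 422.2095, 'fy': 422.2095, 'cx': 315.2336, 'cy': 201.0131, 'R': [[0.9624, 0.2715, -0.0013], [0.1785, -0.6362, -0.7506], [-0.2047, 0.7221, -0.6608]], 't': [-520.1728, 87.8311, 1595.6084]}
side {'img': 0, 'fx': 411.8351, 'fy': 411.8351, 'cx': 310.6245, 'cy': 194.0883, 'R': [[0.9105, -0.413, -0.0188], [-0.2433, -0.4985, -0.832], [0.3342, 0.7622, -0.5544]], 't': [-429.3478, 321.0315, 1346.5434]}
wrist {'img': 0, 'fx': 286.4915, 'fy': 286.4915, 'cx': 315.8008, 'cy': 194.7056, 'hand_eye': [[0.0005, -0.2993, 0.9542, -143.1071], [-0.0005, -0.9542, -0.2993, 76.6271], [1.0, -0.0003, -0.0006, -0.5898], [0.0, 0.0, 0.0, 1.0]]}
```

View pics/scene0.png

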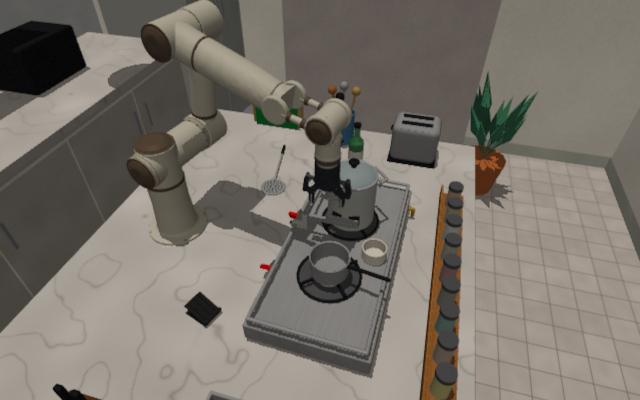

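View pics/side0.png

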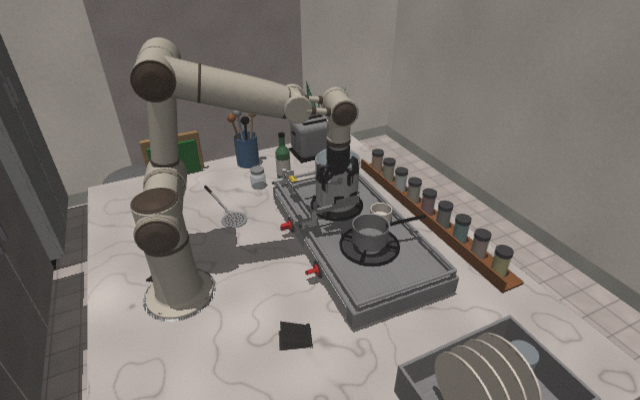

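View pics/wrist0.png

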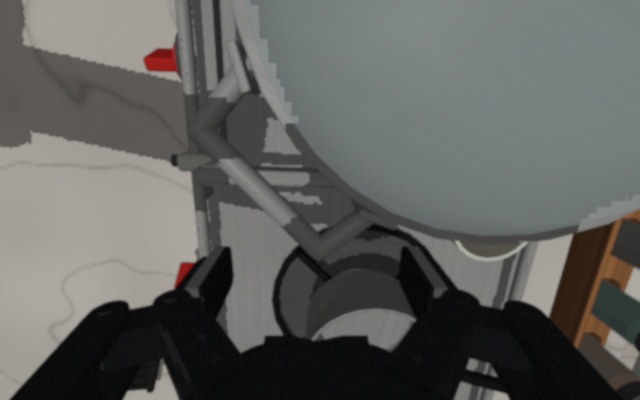

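```bash
cat > h.py <<'E'
import cv2,numpy as np
def crop(src,dst,x0,y0,x1,y1,k):
    im=cv2.imread(src)[y0:y1,x0:x1]; cv2.imwrite(dst,cv2.resize(im,None,fx=k,fy=k,interpolation=cv2.INTER_CUBIC))
def proj(c,X):
    p=np.asarray(c["R"])@np.asarray(X,float)+c["t"]; return np.array([c["fx"]*p[0]/p[2]+c["cx"],c["fy"]*p[1]/p[2]+c["cy"]])
def ray(c,u,v):
    d=np.array([(u-c["cx"])/c["fx"],(v-c["cy"])/c["fy"],1.]); R=np.asarray(c["R"]); return -R.T@np.asarray(c["t"]), R.T@d
def atz(c,u,v,z):
    o,d=ray(c,u,v); return o+d*(z-o[2])/d[2]
def tri(c1,p1,c2,p2):
    o1,d1=ray(c1,*p1);o2,d2=ray(c2,*p2)
    s=np.linalg.lstsq(np.c_[d1,-d2],o2-o1,rcond=None)[0]
    a=o1+d1*s[0];b=o2+d2*s[1]; return (a+b)/2,np.linalg.norm(a-b)
E
python3 - <<'E'
from h import *
crop("pics/side0.png","pics/s1.png",250,140,380,240,6)
crop("pics/scene0.png","pics/c1.png",260,140,420,260,5)
E
```

```text
(no output)
```

View pics/s1.png

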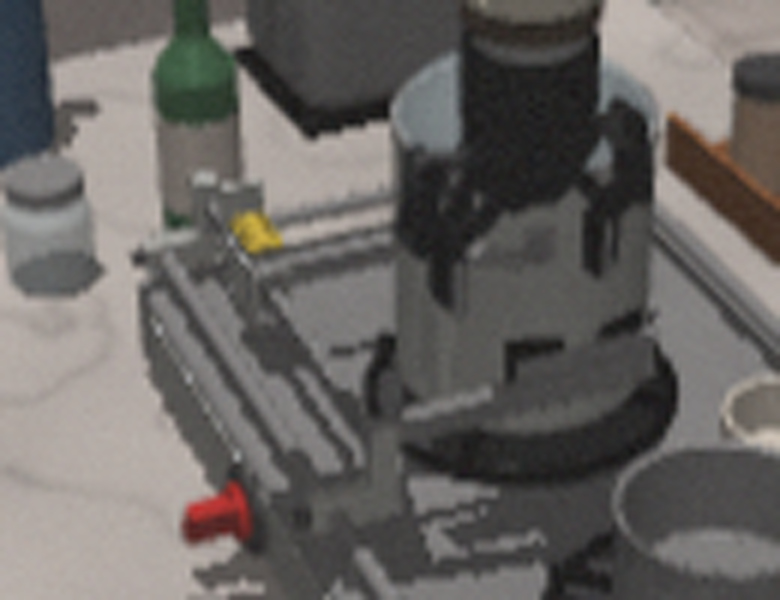

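View pics/c1.png

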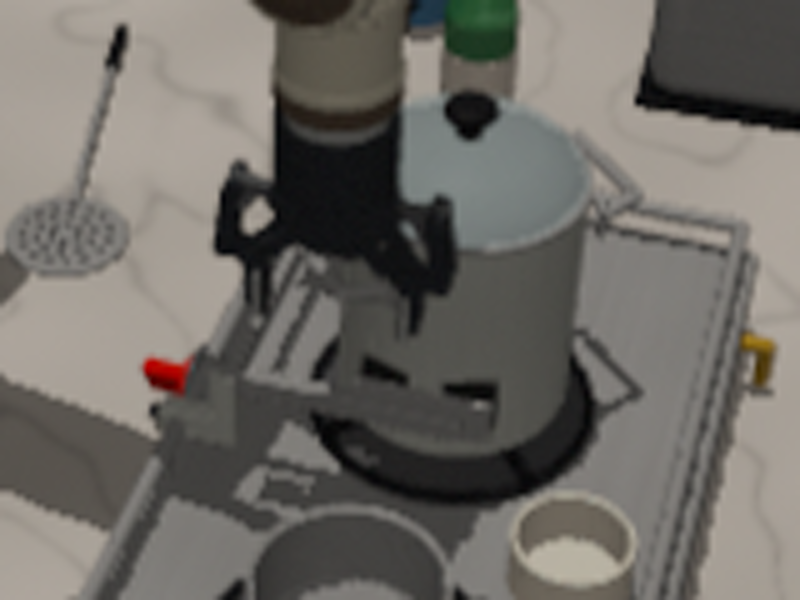

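Run:
```python
from h import *
from plant import env
c=env.capture("side")
print(atz(c,250+256/6,140+231/6,176))
# corners of button in crop
for p in [(232,225),(252,212),(282,242),(262,250)]: print(p,atz(c,250+p[0]/6,140+p[1]/6,176))
# rail front left corner / knob 
s=env.capture("scene")
# milk pan, lid
print("lid knob top",atz(s,260+470/5,140+97/5,344))
print("bracket fixed jaw end", atz(c,250+385/6,140+440/6,146))
o=env.get_obs();print(o["time"])
w=env.capture("wrist")
from scipy.spatial.transform import Rotation as Ro
q=o["eef_rot"];T=Ro.from_quat([q[1],q[2],q[3],q[0]]).as_matrix();print(T.round(3))
```

```text
[501.6036112  226.05270511 176.        ]
(232, 225) [490.47983804 239.76460568 176.        ]
(252, 212) [508.25806995 249.12123527 176.        ]
(282, 242) [511.42544756 206.28137406 176.        ]
(262, 250) [496.254023   202.98473014 176.        ]
lid knob top [634.59022552 114.95134551 344.        ]
bracket fixed jaw end [497.97315097  21.48705778 146.        ]
0.25
[[-0.001 -0.     1.   ]
 [ 0.     1.     0.   ]
 [-1.     0.    -0.001]]
```

```bash
python3 -m crank '[[-30,0,-20,0,0,0],[-70,0,-50,0,0,0],[-110,0,-90,0,0,0],[-140,30,-110,0,0,0],[-140,70,-110,0,0,0],[-140,110,-110,0,0,0],[-140,150,-110,0,0,0],[-140,180,-110,0,0,0],[-140,190,-110,0,0,0],[-140,190,-110,0,0,0]]' 1
python3 - <<'E'
from h import *
from plant import env
from scipy.spatial.transform import Rotation as Ro
import pickle
o=env.get_obs();c=env.capture("wrist");s=env.capture("side")
q=o["eef_rot"];T=np.eye(4);T[:3,:3]=Ro.from_quat([q[1],q[2],q[3],q[0]]).as_matrix();T[:3,3]=o["position"]
M=np.linalg.inv(T@c["hand_eye"]);c["R"]=M[:3,:3];c["t"]=M[:3,3]
pickle.dump((c,s),open("v1.pkl","wb"))
cv2.imwrite("pics/w1.png",c["img"][:,:,::-1]);cv2.imwrite("pics/sd1.png",s["img"][:,:,::-1])
crop("pics/sd1.png","pics/sd1c.png",250,140,380,240,6)
print(o)
E
```

```text
time: 1.55
position: [465.0, 189.9, 371.2]
eef_rot: [0.707, -0.0, 0.707, 0.0]
ft_force: [-0.1, -0.1, 0.2]
gripper_width: -0.0
{'time': 1.55, 'joint_pos': array([ 1.46968576e-01, -8.67753980e-02,  1.57677022e+00, -4.54285233e-04,
        1.65186636e+00,  1.46225410e-01]), 'joint_vel': array([-0.026817  , -0.00634809,  0.00582556, -0.00714258, -0.00062851,
       -0.00671558]), 'joint_torque': array([ 9.34929326e-01, -3.08238423e+01, -3.45651019e+01,  1.09458673e-01,
       -8.05377000e-03,  7.06053106e-02]), 'position': array([464.95902954, 189.89752993, 371.20318958]), 'eef_rot': array([ 7.07036176e-01, -4.22002839e-04,  7.07177249e-01,  7.75243769e-05]), 'ft_force': array([-0.05106918, -0.0673764 ,  0.22117495]), 'wrist_torque': array([-7.13704149e-06,  2.15505890e-02,  2.89742709e-02]), 'gripper_width': -0.0002924667283318304}
```

View pics/w1.png

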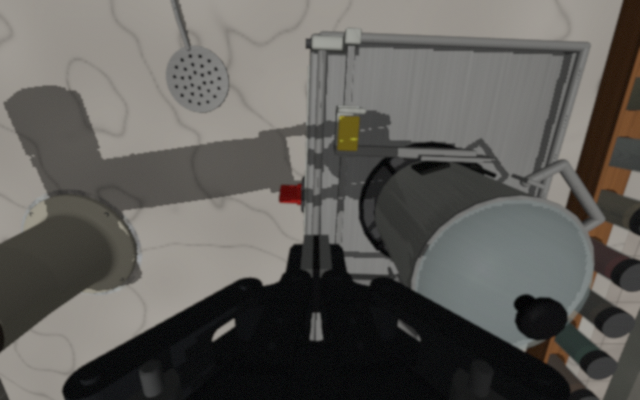

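View pics/sd1c.png

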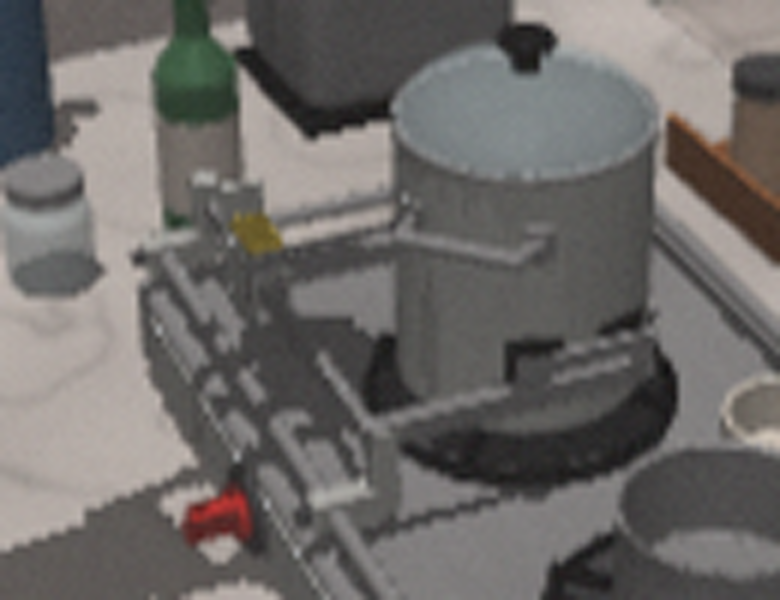

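Run:
```python
from h import *
crop("pics/w1.png","pics/w1c.png",295,20,425,190,4)
crop("pics/w1.png","pics/w1d.png",320,90,380,165,8)
```

```text
(no output)
```

View pics/w1c.png

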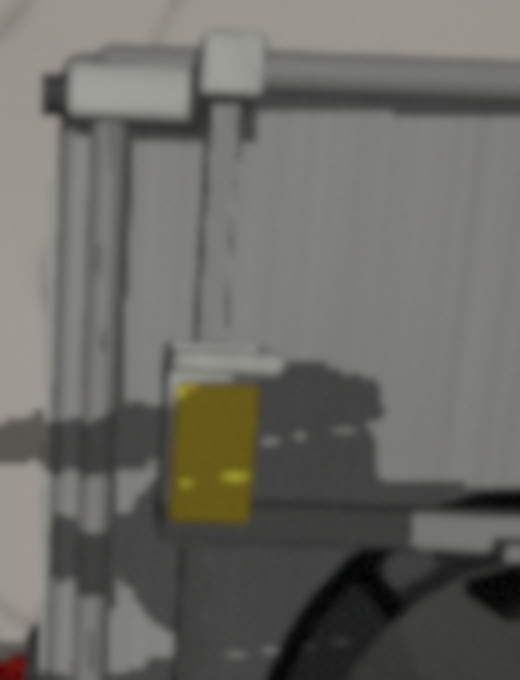

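View pics/w1d.png

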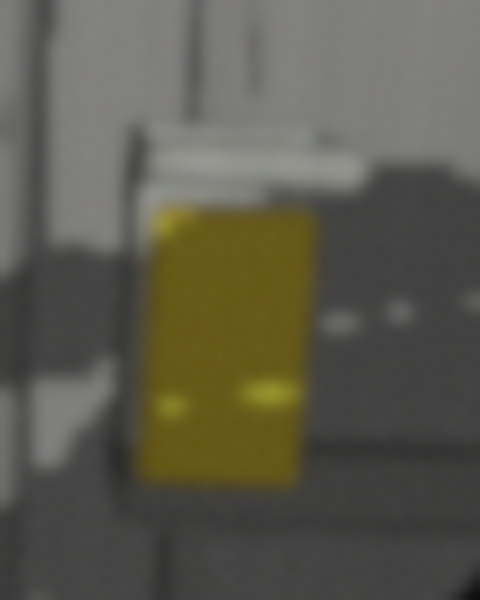

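```bash
python3 - <<'E'
from h import *
import pickle
c,s=pickle.load(open("v1.pkl","rb"))
P=[atz(c,320+x/8,90+y/8,176) for x,y in [(155,210),(318,213),(300,487),(138,485)]]
for p in P: print(p.round(1))
print("centre",np.mean(P,0))
a=(P[0]+P[1]-P[2]-P[3]);print("yaw deg of y axis",np.degrees(np.arctan2(-a[0],a[1])))
# rail: front rail left edge & left rail
A=atz(c,295+110/4,20+130/4,106);B=atz(c,295+88/4,20+640/4,106);print(A,B,np.degrees(np.arctan2(-(A-B)[0],(A-B)[1])))
A=atz(c,350,37,106);B=atz(c,585,45,106);print(A,B,np.degrees(np.arctan2((B-A)[1],(B-A)[0])))
print("side/wrist tri",tri(c,(320+228/8,90+349/8),s,(250+256/6,140+233/6)))
print("side z176",atz(s,250+256/6,140+233/6,176))
print("oil base",atz(s,250+190/6,140+220/6,0),"oil cap", atz(s,281,136,230))
print("salt",atz(s,250+50/6,140+280/6,0))
print("bracket top",[atz(c,295+x/4,20+y/4,150) for x,y in [(130,90),(235,65)]])
E
python3 - <<'E'
from h import *
crop("pics/sd1.png","pics/sd2.png",230,100,310,190,6)
E
```

```text
[491. 254. 176.]
[514.2 253.6 176. ]
[513.4 214.6 176. ]
[489.4 214.9 176. ]
centre [501.99475796 234.26352928 176.        ]
yaw deg of y axis -1.7457361112638539
[472.69790489 330.91967671 106.        ] [465.84627757 160.9584177  106.        ] -2.3085077100689375
[507.58603472 348.82211946 106.        ] [809.24190834 339.68683299 106.        ] -1.7346038447396663
side/wrist tri (array([503.56788815, 233.72054829, 169.53122942]), np.float64(1.6668838360469085))
side z176 [500.66940854 223.77688078 176.        ]
oil base [563.62788472 533.64041113   0.        ] oil cap [558.43560636 491.17552736 230.        ]
salt [436.55946941 498.58316146   0.        ]
bracket top [array([477.4328887 , 334.34424437, 150.        ]), array([507.15573801, 340.72172414, 150.        ])]
```

View pics/sd2.png

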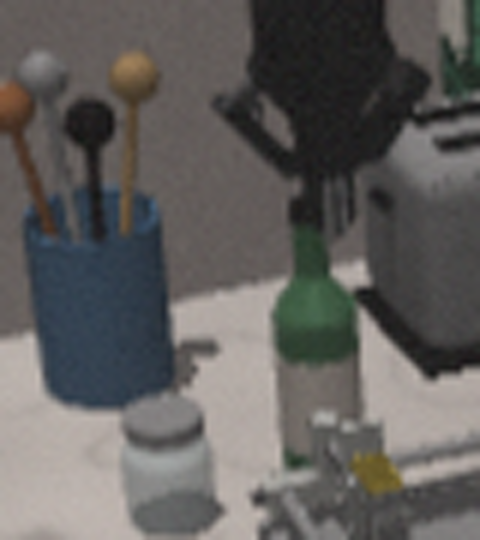

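```bash
python3 -m crank '[[20,15,12,1.9,0,0],[50,30,25,1.9,0,0],[80,40,37,1.9,0,0],[110,40,37,1.9,0,0],[130,40,37,1.9,0,0],[136,40,37,1.9,0,0],[136,40,37,1.9,0,0]]' 1
cat >> h.py <<'E'
def look(tag):
    from plant import env
    from scipy.spatial.transform import Rotation as Ro
    import pickle
    o=env.get_obs();c=env.capture("wrist")
    q=o["eef_rot"];T=np.eye(4);T[:3,:3]=Ro.from_quat([q[1],q[2],q[3],q[0]]).as_matrix();T[:3,3]=o["position"]
    M=np.linalg.inv(T@c["hand_eye"]);c["R"]=M[:3,:3];c["t"]=M[:3,3]
    s=env.capture("side");k=env.capture("scene")
    for n,i in zip("wsk",(c,s,k)): cv2.imwrite(f"pics/{n}_{tag}.png",i["img"][:,:,::-1])
    pickle.dump((c,s,k),open(f"{tag}.pkl","wb"));print(o["time"],o["position"].round(2),o["ft_force"].round(2),o["eef_rot"].round(4))
E
python3 - <<'E'
from h import *
look("a")
crop("pics/s_a.png","pics/s_ac.png",250,120,380,220,6)
crop("pics/k_a.png","pics/k_ac.png",280,120,410,220,6)
crop("pics/w_a.png","pics/w_ac.png",220,80,420,230,4)
E
```

```text
time: 2.52
position: [502.3, 229.4, 235.6]
eef_rot: [0.707, 0.012, 0.707, -0.012]
ft_force: [0.3, -0.4, 0.5]
gripper_width: 0.001
2.525 [502.27 229.37 235.65] [ 0.25 -0.43  0.52] [ 0.7071  0.0121  0.7069 -0.0121]
```

View pics/w_ac.png

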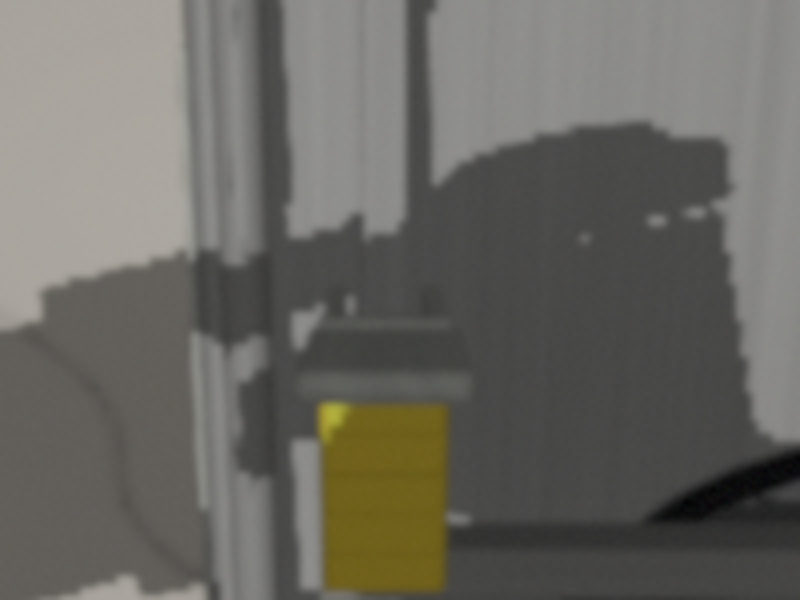

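View pics/s_ac.png

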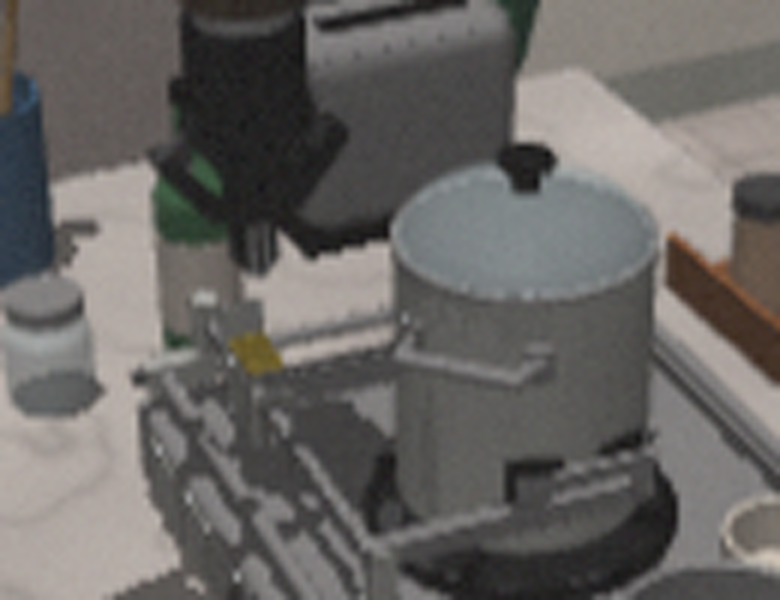

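View pics/k_ac.png

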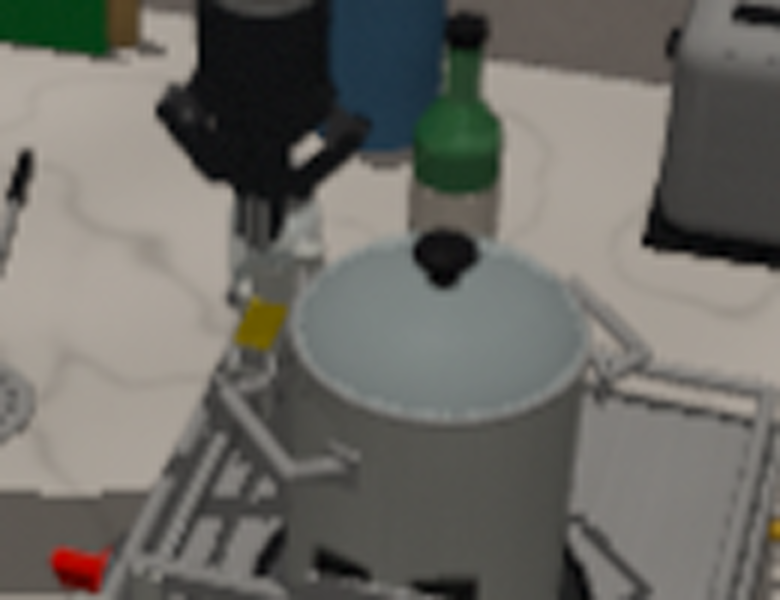

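Run:
```python
from h import *
import pickle
c,s,k=pickle.load(open("a.pkl","rb"))
P=[atz(c,220+x/4,80+y/4,176) for x,y in [(318,403),(448,405),(446,592),(325,589)]]
for p in P: print(p.round(1))
print("wrist",np.mean(P,0))
print("side",atz(s,250+257/6,120+352/6,176),"scene",atz(k,280+262/6,120+325/6,176))
print("tri s,k",tri(s,(250+257/6,120+352/6),k,(280+262/6,120+325/6)))
# self-check: TCP projections
for n,i in (("s",s),("k",k),("w",c)): print(n,proj(i,[502.3,229.4,235.6]))
print("fence top face edge z197",[atz(c,220+x/4,80+y/4,197) for x,y in [(300,398),(470,398),(300,373),(470,373)]])
crop("pics/s_a.png","pics/s_t.png",275,140,315,190,14)
crop("pics/w_a.png","pics/w_t.png",250,170,390,290,5)
```

```text
[490.5 253.5 176. ]
[514.2 252.3 176. ]
[513.1 215.1 176. ]
[489.9 216.6 176. ]
wrist [501.92962288 234.35906131 176.        ]
side [501.71429516 224.6301899  176.        ] scene [508.64068937 226.91967447 176.        ]
tri s,k (array([506.19744532, 236.46108367, 168.31997205]), np.float64(0.10041800733120311))
s [291.8240485 164.6090634]
k [322.32286754 160.18897197]
w [317.11806264 248.97489699]
fence top face edge z197 [array([488.99820828, 259.85787551, 197.        ]), array([516.77725944, 258.89841003, 197.        ]), array([489.23388482, 264.03802298, 197.        ]), array([516.82715366, 263.08481971, 197.        ])]
```

View pics/s_t.png

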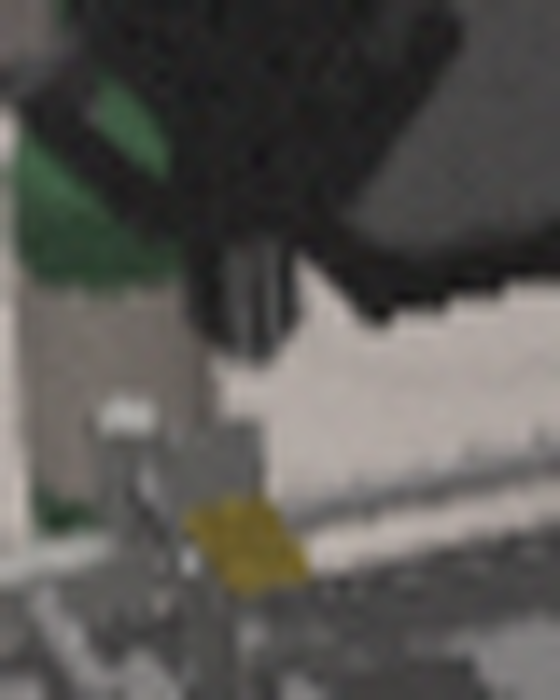

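View pics/w_t.png

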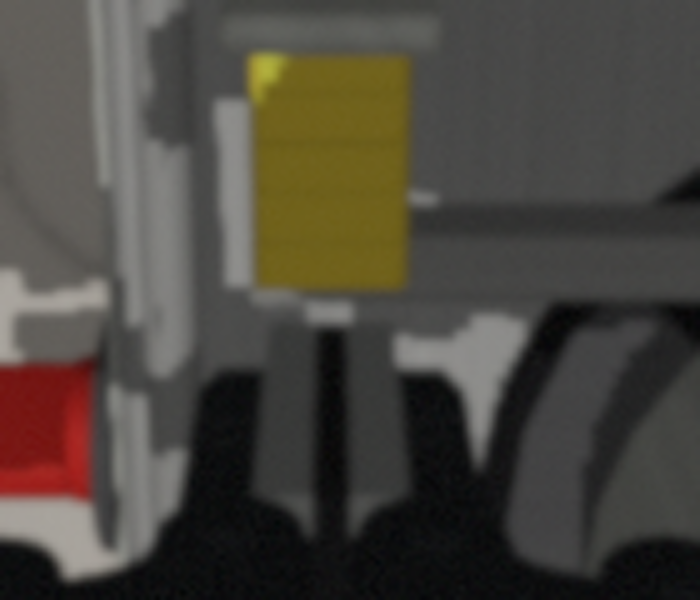

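```bash
python3 -m crank '[[20,8.5,0,0,0,0],[40,8.5,0,0,0,0],[50,8.5,0,0,0,0],[55,8.5,0,0,0,0],[55,8.5,0,0,0,0]]' 1
python3 - <<'E'
from h import *
look("b")
crop("pics/s_b.png","pics/s_bc.png",265,140,325,190,10)
crop("pics/w_b.png","pics/w_bc.png",250,170,390,290,5)
E
```

```text
time: 3.3
position: [502.5, 238.5, 180.7]
eef_rot: [0.707, 0.012, 0.707, -0.012]
ft_force: [-0.3, 0.4, 0.2]
gripper_width: 0.003
3.3 [502.54 238.48 180.72] [-0.29  0.41  0.23] [ 0.7072  0.0118  0.7068 -0.0117]
```

View pics/s_bc.png

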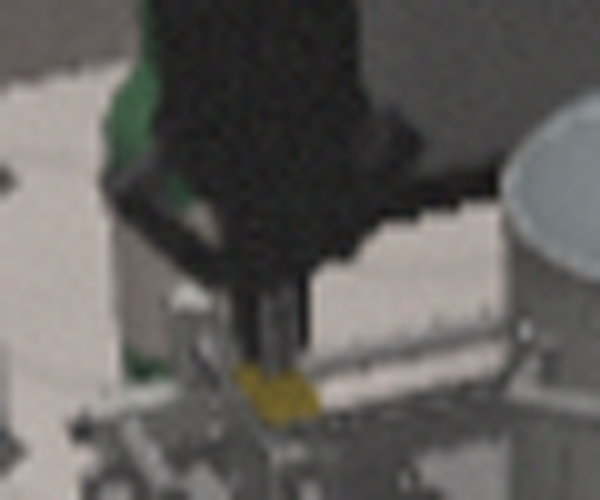

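View pics/w_bc.png

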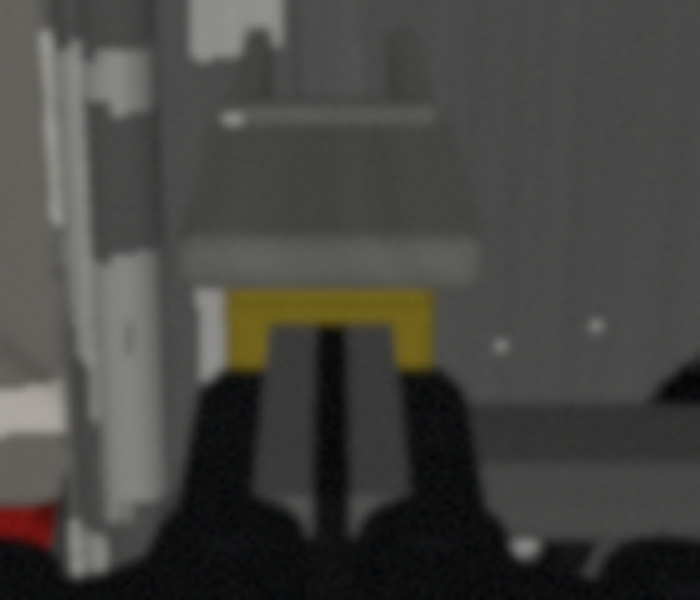

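```bash
python3 -m crank '[[4,0,0,0,0,0],[8,0,0,0,0,0],[8,0,0,0,0,0]]' 1;python3 -m crank '[[3,0,0,0,0,0],[3,0,0,0,0,0]]' 1
```

```text
time: 3.82
position: [502.7, 238.6, 172.7]
eef_rot: [0.707, 0.012, 0.707, -0.012]
ft_force: [-0.2, 0.1, 3.2]
gripper_width: 0.001
time: 4.08
position: [502.7, 238.6, 169.7]
eef_rot: [0.707, 0.012, 0.707, -0.012]
ft_force: [-0.2, -0.2, 5.4]
gripper_width: 0.003
```

```bash
python3 -m crank '[[2,0,0,0,0,0],[2,0,0,0,0,0]]' 1;python3 -m crank '[[1,0,0,0,0,0],[1,0,0,0,0,0]]' 1
```

```text
time: 4.32
position: [502.7, 238.6, 168.0]
eef_rot: [0.707, 0.012, 0.707, -0.012]
ft_force: [-0.8, -0.5, 5.6]
gripper_width: -0.001
time: 4.58
position: [502.7, 238.7, 167.8]
eef_rot: [0.707, 0.012, 0.707, -0.012]
ft_force: [-2.1, 0.0, 10.5]
gripper_width: 0.001
```

```bash
python3 -m crank '[[0.3,3,0,0,0,0],[0.3,6,0,0,0,0],[0.3,9,0,0,0,0],[0.3,12,0,0,0,0],[0.3,15,0,0,0,0],[0.3,18,0,0,0,0],[0.3,21,0,0,0,0]]' 1
```

```text
time: 5.45
position: [503.5, 258.2, 167.6]
eef_rot: [0.707, 0.011, 0.707, -0.013]
ft_force: [-3.0, -6.0, 12.5]
gripper_width: -0.005
```

```bash
python3 -m crank '[[0,4,0,0,0,0],[0,8,0,0,0,0],[0,12,0,0,0,0],[0,16,0,0,0,0],[0,20,0,0,0,0],[0,24,0,0,0,0],[0,28,0,0,0,0],[0,32,0,0,0,0],[0,36,0,0,0,0]]' 1
python3 - <<'E'
from h import *
look("d")
crop("pics/s_d.png","pics/s_dc.png",255,130,345,205,8)
crop("pics/w_d.png","pics/w_dc.png",250,150,390,290,5)
E
```

```text
time: 6.58
position: [504.7, 294.2, 167.7]
eef_rot: [0.707, 0.011, 0.707, -0.013]
ft_force: [-2.6, -6.1, 12.7]
gripper_width: -0.001
6.575 [504.74 294.21 167.67] [-2.63 -6.06 12.65] [ 0.7074  0.0107  0.7066 -0.0127]
```

View pics/s_dc.png

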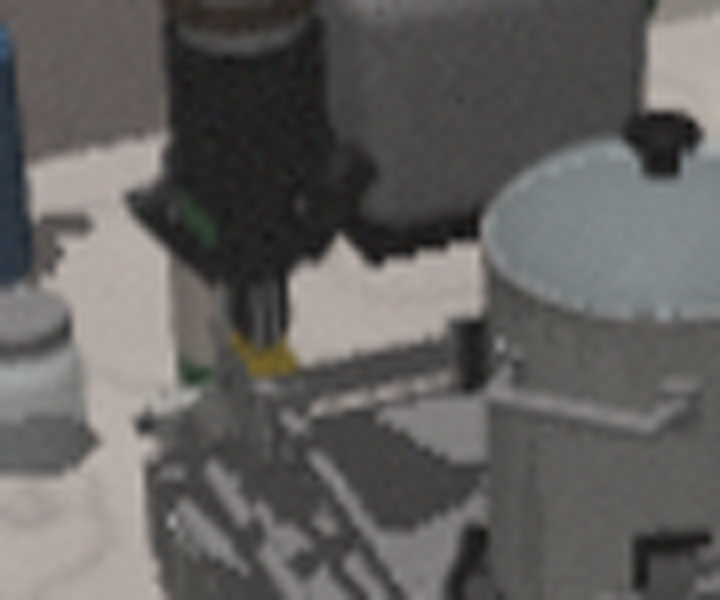

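View pics/w_dc.png

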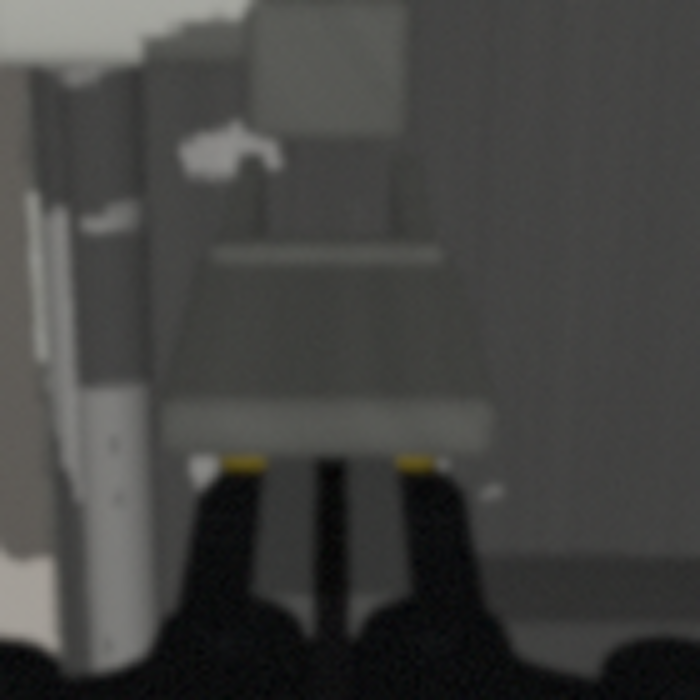

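```bash
python3 -m crank '[[0,3,0,0,0,0],[0,6,0,0,0,0],[0,9,0,0,0,0],[0,12,0,0,0,0],[0,13,0,0,0,0]]' 1; python3 -m crank '[[0,2,0,0,0,0],[0,3,0,0,0,0],[0,3,0,0,0,0]]' 1
```

```text
time: 7.35
position: [505.4, 306.7, 167.6]
eef_rot: [0.708, 0.01, 0.706, -0.013]
ft_force: [-2.0, -7.9, 11.4]
gripper_width: 0.002
time: 7.72
position: [505.8, 309.7, 167.6]
eef_rot: [0.708, 0.011, 0.706, -0.013]
ft_force: [-0.3, -7.5, 11.8]
gripper_width: -0.001
```

```bash
python3 -m crank '[[0,1.5,0,0,0,0],[0,3,0,0,0,0],[0,3,0,0,0,0]]' 1; python3 -m crank '[[0,1,0,0,0,0],[0,2,0,0,0,0],[0,2,0,0,0,0]]' 1
```

```text
time: 8.1
position: [506.0, 312.8, 167.7]
eef_rot: [0.708, 0.011, 0.706, -0.013]
ft_force: [-1.2, -6.8, 11.1]
gripper_width: -0.0
time: 8.48
position: [506.0, 312.9, 167.7]
eef_rot: [0.708, 0.009, 0.706, -0.014]
ft_force: [-1.7, -14.7, 13.0]
gripper_width: -0.002
```

```bash
python3 -m crank '[[0,1.5,0,0,0,0],[0,1.5,0,0,0,0]]' 1
python3 - <<'E'
from h import *
look("e")
crop("pics/s_e.png","pics/s_ec.png",255,130,345,205,8)
crop("pics/w_e.png","pics/w_ec.png",250,150,390,290,5)
E
```

```text
time: 8.72
position: [506.0, 313.0, 167.7]
eef_rot: [0.707, 0.008, 0.707, -0.015]
ft_force: [-2.2, -19.7, 15.1]
gripper_width: -0.003
8.725 [506.01 313.01 167.66] [ -2.22 -19.71  15.1 ] [ 0.7073  0.0083  0.7067 -0.0155]
```

View pics/w_ec.png

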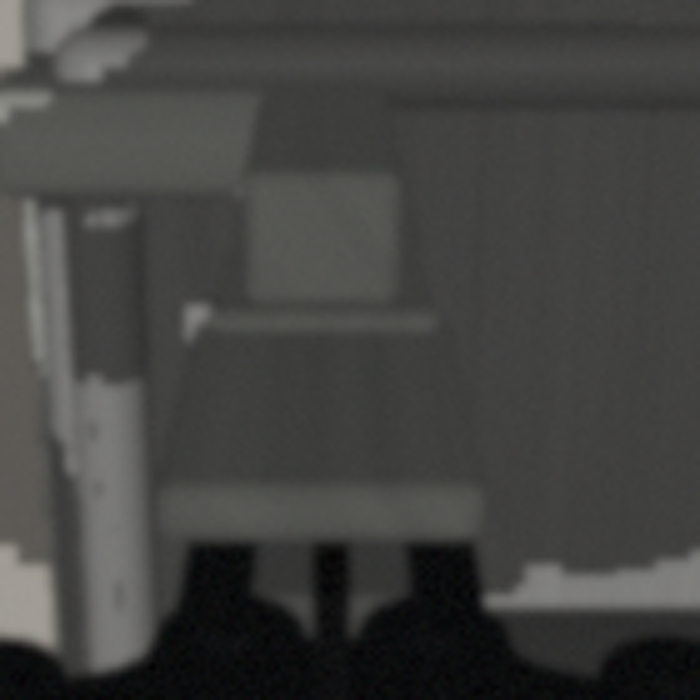

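```bash
python3 -m crank '[[0,-1.5,0,0,0,0],[0,-3,0,0,0,0],[-4,-3,0,0,0,0],[-8,-3,0,0,0,0],[-12,-3,0,0,0,0],[-15,-3,0,0,0,0]]' 1; python3 -m crank '[[-1,-3,0,0,0,0],[-2,-6,0,0,0,0],[-15,-7,0,0,0,0],[-40,-7,0,0,0,0],[-80,-7,0,0,0,0],[-120,-7,0,0,0,0],[-120,-7,0,0,0,0]]' 1
python3 - <<'E'
from h import *
look("f")
crop("pics/s_f.png","pics/s_fc.png",255,130,345,205,8)
crop("pics/w_f.png","pics/w_fc.png",220,50,420,230,4)
E
```

```text
time: 9.62
position: [503.7, 313.0, 179.0]
eef_rot: [0.706, 0.01, 0.708, -0.013]
ft_force: [0.1, -4.9, -3.3]
gripper_width: 0.002
time: 10.5
position: [506.5, 308.9, 306.8]
eef_rot: [0.71, 0.013, 0.704, -0.01]
ft_force: [-0.1, 1.5, 0.3]
gripper_width: 0.002
10.5 [506.54 308.86 306.8 ] [-0.09  1.51  0.33] [ 0.7102  0.013   0.7038 -0.0103]
```

View pics/s_fc.png

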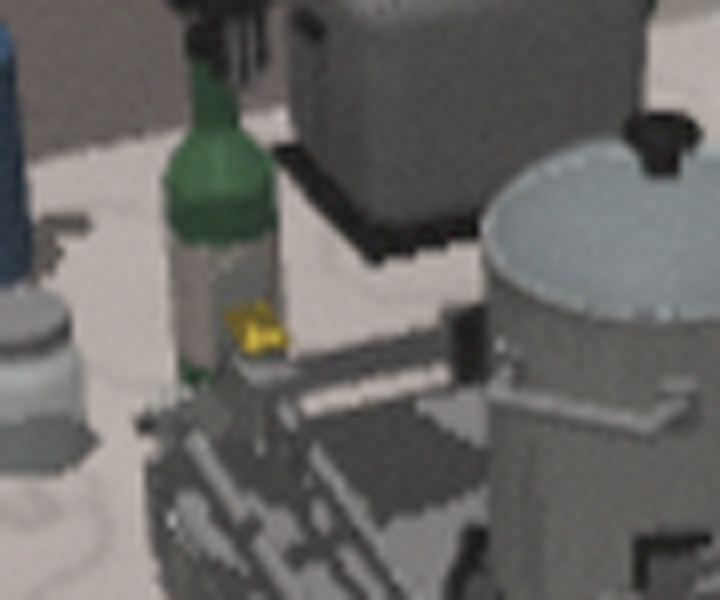

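View pics/w_fc.png

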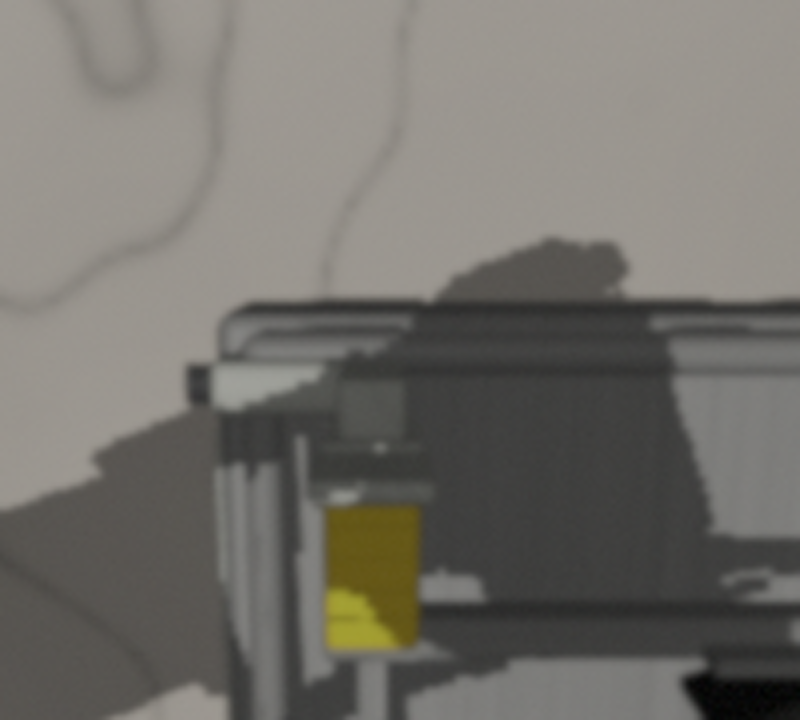

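View pics/k_f.png

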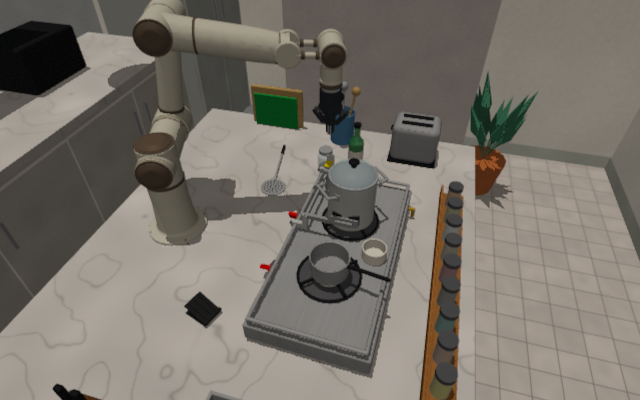

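```bash
python3 -m crank '[[-20,0,0,0,0,0],[-20,0,0,0,0,0],[-20,0,0,0,0,0]]' 1
python3 - <<'E'
from h import *
look("g")
crop("pics/w_g.png","pics/w_gc.png",280,130,360,230,7)
E
```

```text
time: 11.02
position: [504.1, 307.8, 319.5]
eef_rot: [0.706, 0.011, 0.708, -0.012]
ft_force: [0.2, 0.4, -0.2]
gripper_width: -0.001
11.025 [504.12 307.78 319.52] [ 0.19  0.42 -0.24] [ 0.7063  0.0115  0.7077 -0.012 ]
```

View pics/w_gc.png

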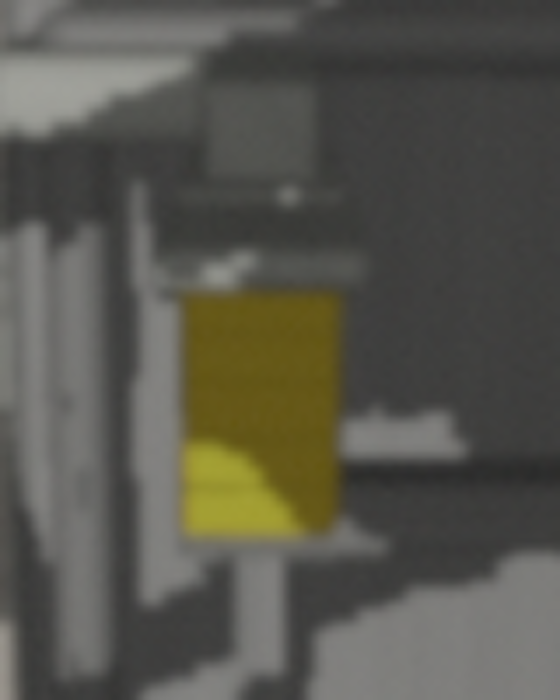

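Run:
```python
from h import *
import pickle
c,s,k=pickle.load(open("g.pkl","rb"))
P=[atz(c,280+x/7,130+y/7,176) for x,y in [(184,293),(341,292),(337,533),(181,535)]]
for p in P: print(p.round(1))
print("wrist",np.mean(P,0))
a=pickle.load(open("a.pkl","rb"))
d=[cv2.absdiff(a[i]["img"],(s,k)[i-1]["img"]).max(2) for i in (1,2)]
cv2.imwrite("pics/diff.png",np.hstack([d[0][100:400,150:550],d[1][100:400,150:550]]))
```

```text
[493.7 319.2 176. ]
[516.6 318.6 176. ]
[515.3 281.2 176. ]
[491.6 281.7 176. ]
wrist [504.31528424 300.191325   176.        ]
```

View pics/diff.png

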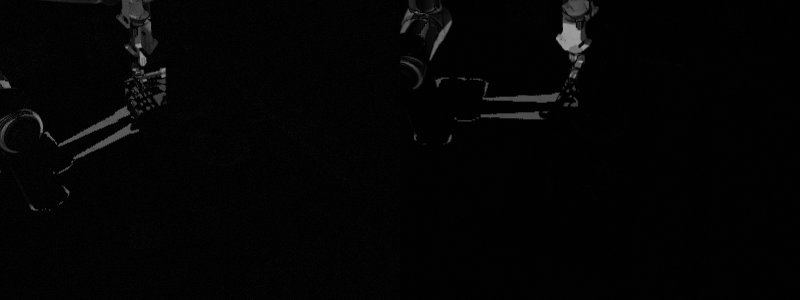

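```bash
python3 -c "
from plant import env
print(env.get_obs()['joint_vel'].round(3)); print(env.job_done())"
```

```text
[ 0.001 -0.001 -0.006 -0.     0.003  0.   ]
the job is handed in; nothing more can be done
None
```

The pot is free of its clamp and I've handed the job in at about 11 s on the robot's clock. With the fingers shut, I pressed the yellow button down to its hard stop. Keeping it pressed with about 12 N, I pushed the jaw back by its fence until it met the end stop. I then lifted straight off so the jaw wasn't dragged, and moved clear.

**Checks that passed:**
- **Jaw travel:** the button's centre moved 65.9 mm along the bar in the wrist camera (y 234.3 to 300.2 mm), against 66 mm expected. At the end stop the hand stopped advancing while the push force rose to about 20 N.
- **Button up:** its top measures about 23 × 37 mm when taken at the unpressed height. That fits a button that has sprung up, but its height was not measured directly.
- **Nothing else moved:** before-and-after differences in the two fixed cameras show only the arm, its shadow and the sliding jaw. The pot, lid, knobs, pans and the other items did not shift.
- **Hand clear:** it was about 140 mm above the button, with the wrist force near zero.

**One disagreement:** at the start the two fixed cameras put the button 7–10 mm nearer in y than the wrist camera, and triangulating them put it about 8 mm low. I went with the wrist camera, and the contact height and hard stop at about 168 mm agreed with it.

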